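# Slide a metal plate out past the end of a fume-hood ledge

### The arm

A 7-joint arm with a two-finger parallel gripper is mounted at the origin on the work surface. World frame = base frame: x ahead of the robot, y to its left, z up, the work surface at z = 0. Lengths are in m, angles in rad, forces in N, time in s.
With the tool pointing down it reaches from about 0.4 to 0.85 m from the base axis. Payload 4.5 kg.
Tool frame: the origin (TCP) lies midway between the tips of the shut fingers; the grasp point (between the pads) lies 19 mm behind it; x points along the fingers, y is the direction in which the jaws open and shut, and the axes are right-handed (so a half turn about x gives the same grasp; the last joint's range is limited). The gripper opens to 88 mm and grips with 3 to 60 N. Pads are 18 mm wide; open, the fingers measure 123 mm over their backs; the gripper's body (75 mm by 187 mm) begins 45 mm behind the grasp point.
Start: joints at [1.263, 0.689, -0.195, 1.565, 0.157, 0.902, -0.215], TCP at [0.21, -0.589, 0.239] pointing down, gripper open.
Joint ranges: [-3.01, 3.01], [-0.46, 2.08], [-1.47, 1.51], [0.13, 2.56], [-1, 4.14], [0.04, 2.09], [-2.66, 2.66]. Speed limits (rad/s): [2.57, 2.57, 3.14, 3.14, 3.14, 3.14, 3.14].

### API

Orientations are given as a unit quaternion [x, y, z, w].
In Python, from plant import r gives the robot as it stands.
- The arm moves only by the tool arm_command, never from a script. Its argument "plan" is a list of rows, each a list of 5 numbers: the finger opening in m, from 0 to 0.0881, then the shift along the tool's x, y, z in m, then the turn about the tool's x in rad. In form: [[grip, dx, dy, dz, roll], ...]. A call has 1 to 12 rows; each row shifts and turns the commanded pose from where the row before left it, along the tool's axes as they then stand; what a row does not reach is not made up. A row lasts 1/8 s, in which the tool goes at most 62.5 mm and 10.7 degrees, less where a joint would pass 70% of its speed; a pose out of reach is approached as far as the arm can. A call is refused whole if a number of a shift passes 0.0625 or a number of a turn 0.188, either way. A call with a gripper value outside its range is refused whole. The fingers move at their own pace and stop on an object; "force" is the grip in N (left out, the last holds). Time passes only in rows, so rows that do not move let the fingers close. It gives the time, the measured TCP pose, the force and the opening at its end, in the units of the state.
- r.get_state(): the state, without advancing time (a new reading comes with each control period).
- r.snapshot(name): name is "scene" or "top"; returns (picture, depth): 400x640x3 uint8, red, green, blue; 400x640 float32, m along the optical axis (not along the pixel's ray), 0 where there is no reading.
- r.calibration(name): a dict with "fx", "fy", "cx", "cy" (pixels), "eye" and "orientation" of the camera in the world. Camera axes: x right, y down, z forward; pixel columns grow to the right and rows downward; lengths in m; the calibration is good to about 2 mm. A picture is of the moment at which its call begins. calibration takes no time and is no camera call.
- r.finish_job(): hands the job in, once; it reports no verdict.
The state is a dict: "clock": time; "q": joint angles; "qd": joint speeds; "joint_torque": joint torques, N m; "tool_pos": TCP position; "eef_rot": TCP orientation; "contact_force": force on the tool from outside, world axes, zero at the start; "moment": the same for the moment, N m; "opening": opening from 0.0 (shut) to 1.0 (fully open).
Only numpy, scipy, OpenCV 4.12 (cv2) and the standard library are available. Lean on these libraries where they do the work, as an engineer would, in place of code of your own. Each camera call takes 0.05 s, during which the arm holds its last target.

### The job

With the fingertips only, push the flat metal plate along the black ledge towards the slotted rack, until about 3 cm of it sticks out past that end of the ledge so that its edge can be taken later. Keep the plate flat on the ledge and in line with it, not hanging over the long front edge; do not pick it up, and leave everything else where it is.

Things in the scene. Friction and masses are not known exactly. Their poses are not given: they have to be found in the camera images.
- ledge: Fixed black raised shelf, 170 (its x) x 300 (its y) mm, top face 60 mm above the table; a 15 mm slab on two steel legs. Origin: centre of its footprint, at table height. y runs along its length, its ends are at y = -150 and +150 mm, both open. A steel guide lip 10 mm high and 6 mm thick runs the whole length on the top, between x = +30 and +36 mm; the plate lies on the broad strip in front of it (x = -85 to +30 mm); two small jars stand behind it.
- plate: Loose bare aluminium plate lying flat on the ledge, 80 (its x) x 140 (its y) x 6 mm thick, about 0.18 kg. Origin: centre of its underside; long side y roughly along the ledge's y. It slides on the ledge when pushed.
- rack: Fixed white slotted plate rack, 120 (x) x 90 (y) mm, 87 mm high, with steel pins and two aluminium plates (part of the rack) standing in it; stands on the table beyond one end of the ledge, its centre about 275 mm from the ledge's centre. Origin: centre of its underside. The end of the ledge that it stands by is the one to push towards.
- beaker: Loose glass beaker, 68 mm diameter, 85 mm high, on the table beyond the other end of the ledge. Origin: centre of its underside. Leave alone.
- vial_a: Loose small jar, 28 mm diameter, 42 mm high, on the ledge behind the lip. Origin: centre of its underside. Leave alone.
- vial_b: Like vial_a, the other small jar behind the lip. Leave alone.
- flask: Loose conical flask, 80 mm diameter, 120 mm high, on the table. Origin: centre of its underside. Leave alone.
- mortar: Loose white ceramic bowl, 90 mm diameter, 55 mm high, on the table. Origin: centre of its underside. Leave alone.
- wash_bottle: Loose white bottle, 64 mm diameter, 150 mm high, on the table. Origin: centre of its underside. Leave alone.
- funnel: Loose white ceramic funnel standing mouth down, 72 mm diameter, 90 mm high, on the table. Origin: centre of its underside. Leave alone.
There are look-alikes about, which are no part of the job. Of the things shaped like the plate, the aluminium one is meant.

How it is judged:
At the end, for the whole second after the job is handed in: The plate overhangs the rack-side end of the ledge by 18 to 42 mm (centre 98 to 122 mm from the ledge's centre along it), lies flat and at rest on the ledge top, in front of the lip, within 0.14 rad of the ledge's direction, its centre at most 45 mm in front of the ledge's centre line (((y of rack in the frame of ledge above 0 m and y of plate in the frame of ledge between 0.098 and 0.122 m) or (not (y of rack in the frame of ledge above 0 m) and y of plate in the frame of ledge between -0.122 and -0.098 m)) and x of plate in the frame of ledge between -0.045 and 0 m and angle between the y axis of plate and the y axis of ledge, either way round below 0.14 rad and angle between plate's own z axis and vertical below 0.05 rad and z of plate in the frame of ledge between 0.055 and 0.064 m and linear speed of plate below 0.01 m/s); the robot touches nothing.
It fails at once if the plate is lifted (over 10 mm off the ledge top) or tipped (height (world z) of plate above 0.07 m or angle between plate's own z axis and vertical above 0.15 rad).
It fails at once if the plate falls off the ledge (height (world z) of plate below 0.045 m).
It fails at once if another thing is displaced by more than 15 mm or tipped (distance of any of vial_a, vial_b, beaker, flask, mortar, wash_bottle, funnel from where it was at the start of the episode above 0.015 m or angle between any of vial_a, vial_b, beaker, flask, mortar, wash_bottle, funnel's own z axis and vertical above 0.3 rad).
It also fails if it takes over 38 s, if anything falls off the work surface, if the arm or the gripper's body presses on something with over 40 N, if the wrist force passes 120 N, or if a joint passes its speed limit or range.

## Working session

There is one attempt and no reset: what is moved stays moved. The work goes in short steps, Python scripts to look and compute and a tool call to move; the robot and the scene stay as the last step left them, time stands still between calls to the robot, and variables do not carry over. Pictures are saved under pics/ and viewed, and the job is handed in when it is done.

Besides the shell and the picture viewer there is one more tool, called after ">>>" by a JSON object that holds its "fn" and its "kwargs". arm_command: Moves the arm, as the interface text tells. Its arguments: {"type":"object","properties":{"plan":{"type":"array","items":{"type":"array","items":{"type":"number"}}},"force":{"type":"number"}},"required":["plan"]}

```bash
mkdir -p pics; ls; cat > h.py <<'E'
import numpy as np,cv2
from plant import r
from scipy.spatial.transform import Rotation as R
E
python3 - <<'E'
from h import *
for n in("scene","top"):
    p,d=r.snapshot(n); cv2.imwrite(f"pics/{n}0.png",p[:,:,::-1]); np.savez(f"{n}0.npz",p=p,d=d); print(n,r.calibration(n))
print(r.get_state())
E
```

```text
pics
scene {'fx': 433.5396774881945, 'fy': 433.5396774881945, 'cx': 317.15477703951126, 'cy': 202.14195505489667, 'eye': array([ 1.07723515, -0.36388179,  1.10548205]), 'orientation': array([ 0.82696727,  0.48153416, -0.14732147, -0.25009273])}
top {'fx': 383.0776446976599, 'fy': 383.0776446976599, 'cx': 325.0983199964247, 'cy': 203.51177367647801, 'eye': array([ 0.35811222, -0.02594775,  1.44845774]), 'orientation': array([ 0.71202793, -0.7005556 ,  0.02879443, -0.03753611])}
{'clock': 0.1, 'q': array([ 1.26281933,  0.6898841 , -0.19451112,  1.56620213,  0.15729535,
        0.90251389, -0.21507334]), 'qd': array([-0.00012971, -0.00144252,  0.00034029, -0.00349477, -0.00086424,
        0.00057575,  0.00166704]), 'joint_torque': array([-3.17079888e-03, -5.28500140e+01, -1.27167083e+00, -1.53838116e+01,
       -5.25912561e-02,  1.97413094e-03,  3.46590537e-05]), 'tool_pos': array([ 0.20924621, -0.58834595,  0.2380101 ]), 'eef_rot': array([-0.69666192, -0.12083471,  0.69694119, -0.11972518]), 'contact_force': array([ 0.39787537, -0.2271675 , -0.70342357]), 'moment': array([ 0.01488812,  0.00315544, -0.05591   ]), 'opening': 0.9977614445180634}
```

View pics/scene0.png

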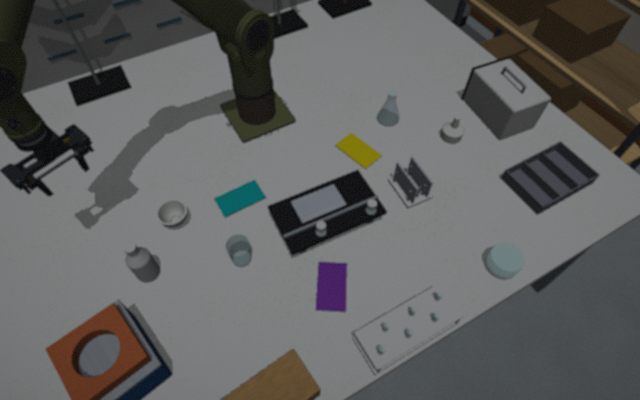

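View pics/top0.png

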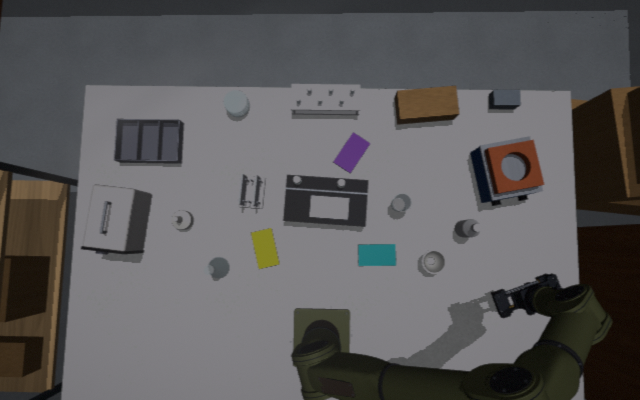

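The ledge is at about (326,202) in the top view, with the plate at (330,207). The rack is to the left (+y) at (252,192) and the beaker to the right at (400,203). Next I'll measure these.

```bash
cat >> h.py <<'E'
def ray(n,uv):
    c=r.calibration(n); uv=np.atleast_2d(uv).astype(float)
    d=np.c_[(uv[:,0]-c['cx'])/c['fx'],(uv[:,1]-c['cy'])/c['fy'],np.ones(len(uv))]
    return np.array(c['eye']),R.from_quat(c['orientation']).apply(d)
def onz(n,uv,z):
    e,d=ray(n,uv); return e+d*((z-e[2])/d[:,2])[:,None]
def tri(a,uva,b,uvb):
    e1,d1=ray(a,uva);e2,d2=ray(b,uvb);d1=d1[0];d2=d2[0]
    s=np.linalg.lstsq(np.c_[d1,-d2],e2-e1,rcond=None)[0]
    p,q=e1+s[0]*d1,e2+s[1]*d2
    return (p+q)/2,np.linalg.norm(p-q)
E
python3 - <<'E'
from h import *
for n,(x0,y0,w,h) in dict(top=(230,160,190,80),scene=(220,150,220,110)).items():
    f=np.load(n+"0.npz"); p=f['p'][y0:y0+h,x0:x0+w,::-1]
    k=3.6 if n=="scene" else 4
    cv2.imwrite(f"pics/{n}c.png",cv2.resize(np.clip(p*1.3,0,255).astype(np.uint8),None,fx=k,fy=k,interpolation=cv2.INTER_CUBIC))
for n,roi in dict(top=(283,188,86,42),scene=(262,165,130,90)).items():
    f=np.load(n+"0.npz"); x0,y0,w,h=roi
    g=cv2.cvtColor(f['p'],cv2.COLOR_RGB2GRAY)
    # ledge
    lx0,ly0,lw,lh=(270,165,115,75) if n=="top" else (255,160,145,105)
    m=(g[ly0:ly0+lh,lx0:lx0+lw]<70).astype(np.uint8)
    m=cv2.morphologyEx(m,cv2.MORPH_OPEN,np.ones((3,3)))
    cs,_=cv2.findContours(m,cv2.RETR_CCOMP,cv2.CHAIN_APPROX_NONE,offset=(lx0,ly0))
    cs=sorted(cs,key=cv2.contourArea)[::-1]
    for c in cs[:4]:
        print(n,cv2.contourArea(c),cv2.minAreaRect(c),cv2.boxPoints(cv2.minAreaRect(c)).round(1).tolist())
f=np.load("top0.npz");print(f['d'][195:220:4,290:366:8])
g=cv2.cvtColor(f['p'],cv2.COLOR_RGB2GRAY);print(g[174:230,300]);print(g[174:230,325]);print(g[207,280:372])
E
```

```text
top 2486.0 ((324.981689453125, 207.51597595214844), (81.56487274169922, 31.92416763305664), 3.945185899734497) [[283.20001220703125, 220.60000610351562], [285.3999938964844, 188.8000030517578], [366.79998779296875, 194.39999389648438], [364.6000061035156, 226.1999969482422]]
top 928.0 ((328.8934020996094, 206.9923858642578), (41.39453125, 23.939008712768555), 4.085616588592529) [[307.3999938964844, 217.5], [309.1000061035156, 193.60000610351562], [350.3999938964844, 196.5], [348.70001220703125, 220.39999389648438]]
top 780.5 ((326.8650817871094, 183.47943115234375), (80.69900512695312, 12.403022766113281), 3.900493860244751) [[286.20001220703125, 186.89999389648438], [287.0, 174.5], [367.5, 180.0], [366.70001220703125, 192.39999389648438]]
scene 3043.5 ((320.67242431640625, 201.06900024414062), (32.69530487060547, 102.55033111572266), 66.80140686035156) [[267.1000061035156, 206.1999969482422], [361.3999938964844, 165.8000030517578], [374.20001220703125, 195.89999389648438], [280.0, 236.3000030517578]]
scene 1643.0 ((335.0948486328125, 226.387939453125), (21.009029388427734, 104.65122
[... 1429 characters left out ...]
1  42  40  42
  41  41  41  41  41  42  41  40  42  42  42  46  73  90  91  91  95 127
 132 130]
[130 130 124  72  44  42  42  42  41  42  41  43  42  42  43  50  96 101
  50  40  41  52 103 128 130 131 130 130 130 130 131 131 130 131 131 130
 131 129 130 130 130 130 131 124  57  41  43  42  41  47  85  92  91  91
  95 127]
[130 131 129 114  75  46  42  41  40  42  41  43  41  42  41  42  42  42
  43  41  42  42  41  41  40  42  43  43  42  60  99 128 131 130 130 130
 131 130 130 130 131 131 130 130 130 131 131 130 130 130 131 130 130 130
 131 130 130 130 130 131 130 130 130 130 130 130 130 128 105  52  41  42
  42  43  42  42  42  42  41  43  42  41  42  42  42  46  79 115 129 130
 130 130]
```

View pics/topc.png

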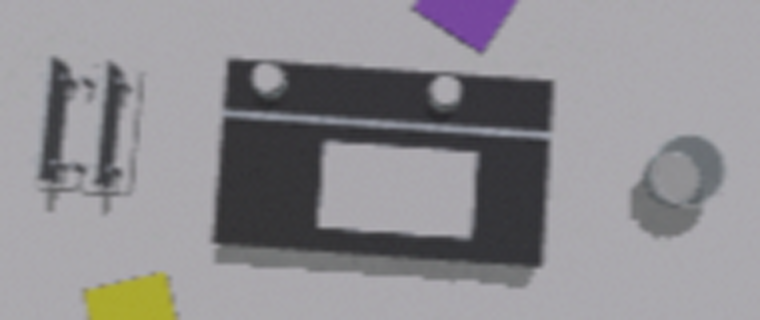

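View pics/scenec.png

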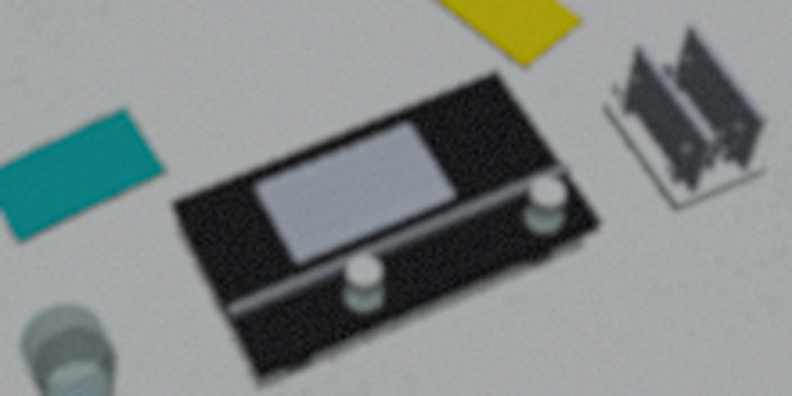

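```bash
cat >> h.py <<'E'
K=8
def quad(n,img,roi,th,inv=False,close=0):
    x0,y0,w,h=roi
    g=cv2.cvtColor(img,cv2.COLOR_RGB2GRAY)[y0:y0+h,x0:x0+w]
    g=cv2.resize(g,None,fx=K,fy=K,interpolation=cv2.INTER_LINEAR)
    m=((g<th) if inv else (g>th)).astype(np.uint8)
    if close: m=cv2.morphologyEx(m,cv2.MORPH_CLOSE,np.ones((close,close)))
    cs,_=cv2.findContours(m,cv2.RETR_EXTERNAL,cv2.CHAIN_APPROX_NONE)
    return [ (c.reshape(-1,2)+0.5)/K-0.5+[x0,y0] for c in cs]
def rect(P):
    c,s,a=cv2.minAreaRect((P*1000).astype(np.float32))
    b=cv2.boxPoints((c,s,a))/1000
    c=np.array(c)/1000;s=np.array(s)/1000;a=np.radians(a)
    ax=np.array([np.cos(a),np.sin(a)])
    if s[0]<s[1]: ax=np.array([-ax[1],ax[0]]); s=s[::-1]
    if ax[1]<0: ax=-ax
    return c,s,np.degrees(np.arctan2(ax[1],ax[0])),b
E
cat > m1.py <<'E'
from h import *
f={n:np.load(n+"0.npz")['p'] for n in("top","scene")}
for n,roi,th in(("top",(302,188,56,36),86),("scene",(284,177,68,52),80)):
    for C in sorted(quad(n,f[n],roi,th),key=lambda c:-len(c))[:3]:
        X=onz(n,C,.066)[:,:2]; c,s,a,b=rect(X); print("plate",n,len(C),c.round(4),s.round(4),a.round(2))
for n,roi,th in(("top",(275,168,100,64),72),("scene",(255,160,145,105),66)):
    C=max(quad(n,f[n],roi,th,True,45*8//4),key=len)
    X=onz(n,C,.06)[:,:2]; c,s,a,b=rect(X); print("ledge",n,len(C),c.round(4),s.round(4),a.round(2),b.round(4).tolist())
# lip line in top
g=cv2.cvtColor(f['top'],cv2.COLOR_RGB2GRAY)
L=[]
for u in range(294,362,3):
    v0=int(189+ (u-300)*4.3/62); w=g[v0-3:v0+4,u].astype(float)-45; w[w<0]=0; L.append([u,(w*np.arange(v0-3,v0+4)).sum()/w.sum()])
X=onz("top",L,.07)[:,:2];vx,vy,x,y=cv2.fitLine(X.astype(np.float32),cv2.DIST_HUBER,0,.01,.01).ravel();print("lip",vx,vy,x,y,np.degrees(np.arctan2(vy,vx)))
# triangulate plate corners + rack
def corners(n,roi,th):
    C=max(quad(n,f[n],roi,th),key=len).astype(np.float32)
    for e in np.arange(.02,.1,.005):
        a=cv2.approxPolyDP(C.reshape(-1,1,2),e*cv2.arcLength(C.reshape(-1,1,2),True),True)
        if len(a)==4: return a.reshape(-1,2)
A=corners("top",(302,188,56,36),86);B=corners("scene",(284,177,68,52),80)
XA=onz("top",A,.066);XB=onz("scene",B,.066)
for i in range(4):
    j=np.argmin(np.linalg.norm(XB-XA[i],axis=1)); print("corner",tri("top",A[i],"scene",B[j]))
print("rack",onz("top",[252,192],.05),"beaker",onz("top",[402,200],.04), "vials",onz("top",[[297,180],[341,183]],.1))
E
python3 m1.py
```

```text
plate top 938 [ 0.4755 -0.0219] [0.1419 0.0807] 86.77
plate top 914 [ 0.5345 -0.0228] [0.2039 0.0065] 87.01
plate top 80 [0.4159 0.0492] [0.0176 0.0018] 90.93
plate scene 1051 [ 0.4167 -0.0153] [0.1632 0.0808] 60.35
plate scene 1000 [ 0.4741 -0.0226] [0.1403 0.0813] 86.68
plate scene 347 [ 0.5385 -0.0608] [0.0447 0.0322] 76.77
ledge top 2273 [ 0.5115 -0.0099] [0.2977 0.2304] 86.47 [[0.3873000144958496, -0.15139999985694885], [0.6172999739646912, -0.1656000018119812], [0.6355999708175659, 0.1316000074148178], [0.4056999981403351, 0.14569999277591705]]
ledge scene 2235 [ 0.5031 -0.0115] [0.3008 0.1866] 86.72 [[0.40130001306533813, -0.15639999508857727], [0.5877000093460083, -0.16699999570846558], [0.6049000024795532, 0.13330000638961792], [0.4185999929904938, 0.14399999380111694]]
lip 0.053988855 0.99854153 0.5347126 -0.013835174 86.90516Traceback (most recent call last):
  File "m1.py", line 22, in <module>
    XA=onz("top",A,.066);XB=onz("scene",B,.066)
                            ~~~^^^^^^^^^^^^^^^^
  File "h.py", line 9, in onz
    e,d=ray(n,uv); return e+d*((z-e[2])/d[:,2])[:,None]
        ~~~^^^^^^
  File "h.py", line 6, in ray
    d=np.c_[(uv[:,0]-c['cx'])/c['fx'],(uv[:,1]-c['cy'])/c['fy'],np.ones(len(uv))]
                                       ~~^^^^^
IndexError: index 1 is out of bounds for axis 1 with size 1
```

```bash
cat > m2.py <<'E'
from h import *
import sys
f={n:np.load(n+"0.npz")['p'] for n in("top","scene")}
def box(n,roi,th,size):
    for C in quad(n,f[n],roi,th):
        c,s,a,b=rect(onz(n,C,.066)[:,:2])
        if abs(s[0]-.14)<.006 and abs(s[1]-.08)<.006: return cv2.boxPoints(cv2.minAreaRect(C.astype(np.float32))),C
A,CA=box("top",(302,188,56,36),86,0);B,CB=box("scene",(284,177,68,52),80,0)
# corners: extreme points of contours
def ext(C,n):
    X=onz(n,C,.066)[:,:2]; c,s,a,b=rect(X); return [C[np.argmin(np.linalg.norm(X-q,axis=1))] for q in b],b
a,ba=ext(CA,"top");b,bb=ext(CB,"scene")
for i in range(4):
    j=np.argmin(np.linalg.norm(bb-ba[i],axis=1)); p,e=tri("top",a[i],"scene",b[j]);print("corner",p.round(4),e.round(4))
print("rack",onz("top",[[252,192]],.05),"beaker",onz("top",[[402,200]],.04), "vials",onz("top",[[297,180],[341,183]],.1))
s=r.get_state();Rm=R.from_quat(s['eef_rot']).as_matrix();print(Rm.round(3))
ey=np.array([np.cos(np.radians(86.8)),np.sin(np.radians(86.8)),0]);ex=np.array([ey[1],-ey[0],0])
O=.5017*ex+.017*ey;print("O",O)
T=O-.026*ex-.115*ey;T[2]=.2
D=T-s['tool_pos'];print("T",T,"d world",D)
ang=[np.degrees(np.arctan2(v[1],v[0])) for v in (Rm[:,1],ex)];print("jaw ang",ang)
print("tool shift now",Rm.T@D)
E
python3 m2.py
```

```text
corner [ 0.434  -0.0879  0.068 ] 0.001
corner [ 0.5098 -0.0931  0.0671] 0.0007
corner [0.5168 0.0436 0.0669] 0.0013
corner [0.4411 0.0485 0.0671] 0.0021
rack [[0.52797361 0.26258066 0.05      ]] beaker [[ 0.50799013 -0.29076394  0.04      ]] vials [[ 0.56737092  0.09323102  0.1       ]
 [ 0.55895021 -0.06344355  0.1       ]]
[[-0.001  0.335 -0.942]
 [ 0.001 -0.942 -0.335]
 [-1.    -0.002  0.   ]]
O [ 0.5018667  -0.01103216  0.        ]
T [ 0.46948776 -0.12440148  0.2       ] d world [ 0.26024155  0.46394447 -0.0380101 ]
jaw ang [np.float64(-70.4125550260892), np.float64(-3.2000000000000077)]
tool shift now [ 0.03852551 -0.34978994 -0.40072145]
```

>>> {"fn": "arm_command", "kwargs": {"plan": [[0.03,0,-0.035,-0.04,0],[0.03,0,-0.035,-0.04,0],[0.03,0,-0.035,-0.04,0],[0.03,0,-0.035,-0.04,0],[0.03,0,-0.035,-0.04,0],[0.03,0,-0.035,-0.04,0],[0.03,0,-0.035,-0.04,0],[0.03,0,-0.035,-0.04,0],[0.03,0,-0.035,-0.04,0],[0.03,0,-0.035,-0.04,0]]}}

```text
clock: 1.35
tool_pos: [0.4696, -0.1235, 0.2386]
eef_rot: [-0.697, -0.12, 0.697, -0.12]
contact_force: [0.9, -0.6, -1.3]
opening: 0.343
```

>>> {"fn": "arm_command", "kwargs": {"plan": [[0.03,0,0,0,-0.168],[0.03,0,0,0,-0.168],[0.03,0,0,0,-0.168],[0.03,0,0,0,-0.168],[0.03,0,0,0,-0.168],[0.03,0,0,0,-0.168],[0.03,0,0,0,-0.165],[0.03,0,0,0,0]]}}

```text
clock: 2.35
tool_pos: [0.4687, -0.1251, 0.2384]
eef_rot: [-0.514, -0.486, 0.514, -0.485]
contact_force: [-0.1, -0.4, 0.4]
opening: 0.339
```

```bash
cat > st.py <<'E'
from h import *
s=r.get_state();Rm=R.from_quat(s['eef_rot']).as_matrix();print(Rm.round(3))
ey=np.array([np.cos(np.radians(86.8)),np.sin(np.radians(86.8)),0]);ex=np.array([ey[1],-ey[0],0])
O=.5017*ex+.017*ey
v=s['tool_pos']-O
print(s['clock'],s['tool_pos'].round(4),"ledge xy",(v@ex).round(4),(v@ey).round(4),s['contact_force'].round(2),s['opening']*.0881, "jaw",np.degrees(np.arctan2(Rm[1,1],Rm[0,1])))
E
python3 st.py
```

```text
[[-0.001  0.998 -0.058]
 [ 0.001 -0.058 -0.998]
 [-1.    -0.001 -0.   ]]
2.35 [ 0.4687 -0.1251  0.2384] ledge xy -0.0267 -0.1158 [-0.12 -0.39  0.41] 0.029903002267741337 jaw -3.318814203419268
```

>>> {"fn": "arm_command", "kwargs": {"plan": [[0.03,0.04,0,0,0],[0.03,0.04,0,0,0],[0.03,0.04,0,0,0],[0.03,0.03,0,0,0],[0.03,0.012,0,0,0],[0.03,0,0,0,0]]}}

```text
clock: 3.1
tool_pos: [0.469, -0.125, 0.0765]
eef_rot: [-0.514, -0.486, 0.514, -0.485]
contact_force: [0.2, -0.2, 0.5]
opening: 0.339
```

```bash
python3 st.py; cat > pic.py <<'E'
from h import *
import sys
k=sys.argv[1]
for n,(x0,y0,w,h) in dict(top=(240,160,180,80),scene=(200,120,220,150)).items():
    p,d=r.snapshot(n);np.savez(n+k+".npz",p=p,d=d)
    p=p[y0:y0+h,x0:x0+w,::-1]
    cv2.imwrite(f"pics/{n}{k}.png",cv2.resize(np.clip(p*1.3,0,255).astype(np.uint8),None,fx=3.6,fy=3.6,interpolation=cv2.INTER_CUBIC))
E
python3 pic.py 1
```

```text
[[-0.001  0.998 -0.057]
 [-0.    -0.057 -0.998]
 [-1.    -0.001  0.   ]]
3.1 [ 0.469  -0.125   0.0765] ledge xy -0.0265 -0.1156 [ 0.25 -0.15  0.48] 0.029886015840486554 jaw -3.263332911088592
```

View pics/scene1.png

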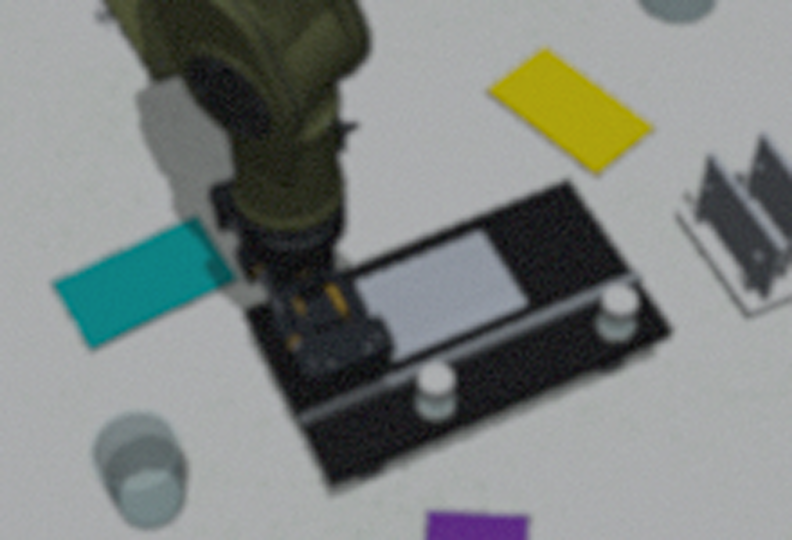

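View pics/top1.png

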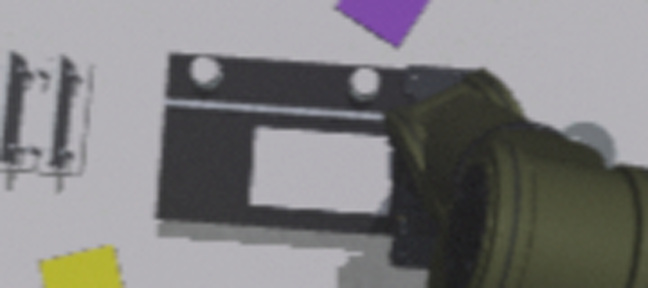

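The gripper stands over the near part of the ledge. In the top crop the plate's leading edge is at (252,165), nothing has moved, and the fingers are clear of the plate. Now I'll lower slowly and feel for the ledge.

>>> {"fn": "arm_command", "kwargs": {"plan": [[0.03,0.006,0,0,0],[0.03,0.004,0,0,0],[0.03,0.002,0,0,0],[0.03,0,0,0,0]]}}

```text
clock: 3.7
tool_pos: [0.469, -0.125, 0.0646]
eef_rot: [-0.514, -0.486, 0.514, -0.486]
contact_force: [-0.2, 0.0, 0.7]
opening: 0.343
```

>>> {"fn": "arm_command", "kwargs": {"plan": [[0.03,0.001,0,0,0],[0.03,0.001,0,0,0],[0.03,0,0,0,0]]}}

```text
clock: 4.08
tool_pos: [0.469, -0.125, 0.0627]
eef_rot: [-0.514, -0.486, 0.514, -0.486]
contact_force: [-1.0, -0.1, 0.0]
opening: 0.343
```

>>> {"fn": "arm_command", "kwargs": {"plan": [[0.03,0.0005,0,-0.006,0],[0.03,0,0,-0.006,0],[0.03,0,0,-0.006,0],[0.03,0,0,-0.006,0],[0.03,0,0,-0.006,0],[0.03,0,0,-0.006,0],[0.03,0,0,-0.006,0],[0.03,0,0,-0.004,0],[0.03,0,0,0,0]]}}

```text
clock: 5.2
tool_pos: [0.4718, -0.0785, 0.0622]
eef_rot: [0.514, 0.486, -0.513, 0.486]
contact_force: [0.3, -0.1, 0.9]
opening: 0.342
```

```bash
python3 st.py;python3 pic.py 2
```

```text
[[ 0.     0.998 -0.055]
 [ 0.    -0.055 -0.998]
 [-1.     0.    -0.   ]]
5.2 [ 0.4718 -0.0785  0.0622] ledge xy -0.0263 -0.069 [ 0.3  -0.11  0.89] 0.030156477281751252 jaw -3.1610042497087862
```

View pics/scene2.png

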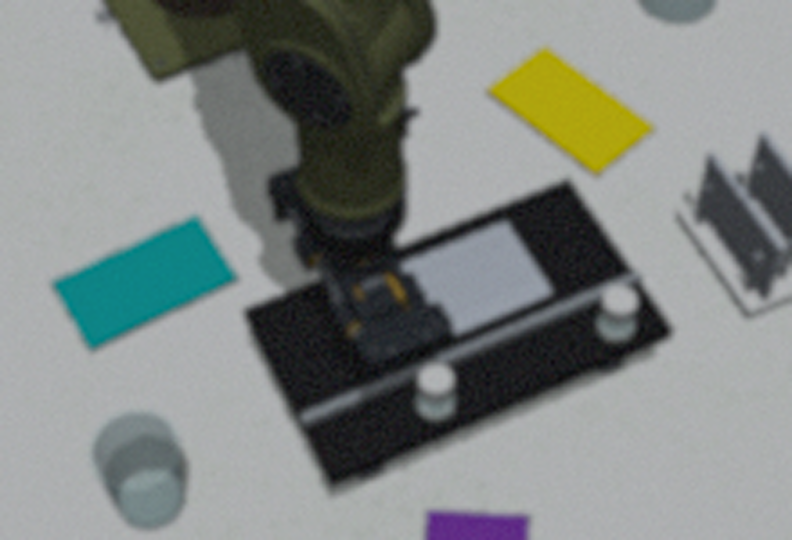

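View pics/top2.png

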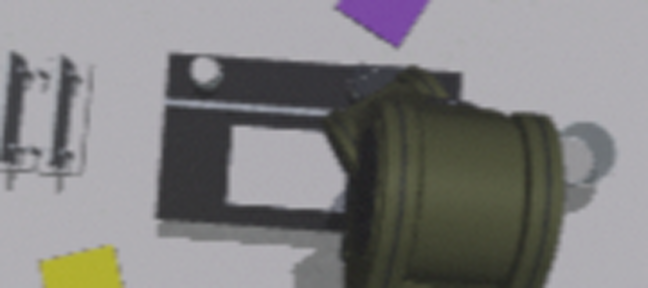

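The plate has slid straight: its leading edge in the top crop moved from u=252 to u=230, about 22 mm. I'll push on.

>>> {"fn": "arm_command", "kwargs": {"plan": [[0.03,0,0,-0.006,0],[0.03,0,0,-0.008,0],[0.03,0,0,-0.008,0],[0.03,0,0,-0.008,0],[0.03,0,0,-0.008,0],[0.03,0,0,-0.008,0],[0.03,0,0,-0.008,0],[0.03,0,0,-0.008,0],[0.03,0,0,-0.008,0],[0.03,0,0,-0.006,0],[0.03,0,0,-0.004,0],[0.03,0,0,0,0]]}}

```text
clock: 6.8
tool_pos: [0.4762, 0.0012, 0.0622]
eef_rot: [0.514, 0.486, -0.514, 0.486]
contact_force: [0.1, 0.9, -1.6]
opening: 0.341
```

```bash
python3 st.py;python3 pic.py 3
```

```text
[[ 0.     0.998 -0.055]
 [ 0.    -0.055 -0.998]
 [-1.     0.    -0.   ]]
6.8 [0.4762 0.0012 0.0622] ledge xy -0.0263 0.0108 [ 0.07  0.85 -1.61] 0.03004336827076457 jaw -3.1734306115548927
```

View pics/scene3.png

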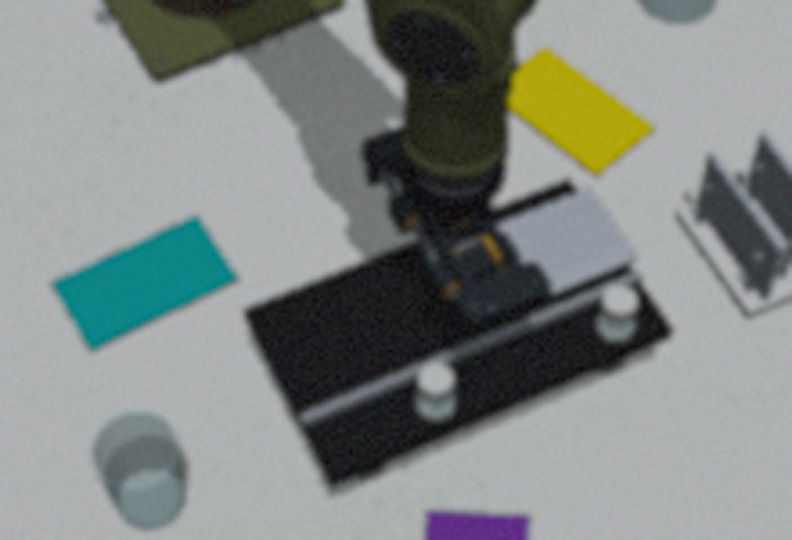

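View pics/top3.png

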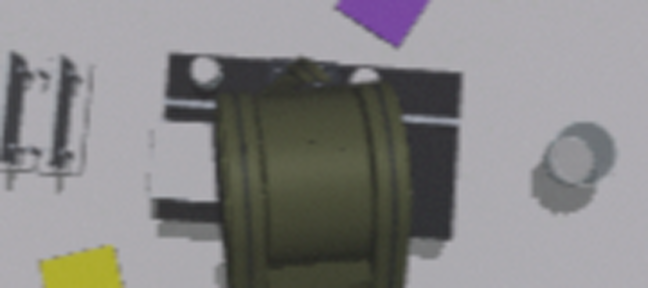

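The plate is aligned with the ledge and overhangs about 9–12 mm (plate end u≈149, ledge end u≈161 in the top crop). I'll push a bit more, then back off to measure.

>>> {"fn": "arm_command", "kwargs": {"plan": [[0.03,0,0,-0.004,0],[0.03,0,0,-0.006,0],[0.03,0,0,-0.005,0],[0.03,0,0,-0.003,0],[0.03,0,0,-0.001,0],[0.03,0,0,0,0],[0.03,0,0,0.005,0],[0.03,0,0,0.02,0],[0.03,0,0,0.04,0],[0.03,-0.03,0,0.05,0],[0.03,-0.05,0,0.05,0],[0.03,-0.05,0,0.05,0]]}}

```text
clock: 8.4
tool_pos: [0.4649, -0.1854, 0.1818]
eef_rot: [-0.514, -0.486, 0.514, -0.485]
contact_force: [1.4, 0.1, -0.5]
opening: 0.336
```

```bash
python3 st.py
```

```text
[[-0.001  0.998 -0.057]
 [ 0.    -0.057 -0.998]
 [-1.    -0.001 -0.   ]]
8.4 [ 0.4649 -0.1854  0.1818] ledge xy -0.0272 -0.1762 [ 1.42  0.12 -0.5 ] 0.0295822579702806 jaw -3.257020487733392
```

>>> {"fn": "arm_command", "kwargs": {"plan": [[0.03,-0.05,0,0.02,0],[0.03,-0.01,0,0.05,0],[0.03,0,0,0.05,0],[0.03,0,0,0.05,0],[0.03,0,0,0,0]]}}

```text
clock: 9.02
tool_pos: [0.4538, -0.3586, 0.2398]
eef_rot: [-0.515, -0.483, 0.517, -0.484]
contact_force: [-0.6, 0.3, -0.1]
opening: 0.339
```

```bash
python3 st.py;python3 pic.py 4; cat > m3.py <<'E'
from h import *
f={n:np.load(n+"4.npz")['p'] for n in("top","scene")}
for n,roi,th in(("top",(262,185,70,38),110),("scene",(325,155,60,55),80)):
    for C in sorted(quad(n,f[n],roi,th),key=lambda c:-len(c))[:4]:
        X=onz(n,C,.066)[:,:2]; c,s,a,b=rect(X); print("plate",n,len(C),c.round(4),s.round(4),a.round(2))
E
python3 m3.py
```

```text
[[-0.002  0.998 -0.065]
 [-0.002 -0.065 -0.998]
 [-1.    -0.001  0.003]]
9.025 [ 0.4538 -0.3586  0.2398] ledge xy -0.0286 -0.3497 [-0.59  0.33 -0.06] 0.029848724297246047 jaw -3.732362982035817
plate top 1667 [0.4864 0.1266] [0.195  0.1382] 90.93
plate top 216 [0.5399 0.0752] [0.0492 0.0034] 88.22
plate top 212 [0.5369 0.0205] [0.0482 0.0026] 88.39
plate top 102 [ 0.5349 -0.0186] [0.0227 0.0023] 90.88
plate scene 2800 [0.4621 0.114 ] [0.203 0.187] 150.34
plate scene 37 [0.563 0.089] [0.0054 0.003 ] 60.37
```

View pics/scene4.png

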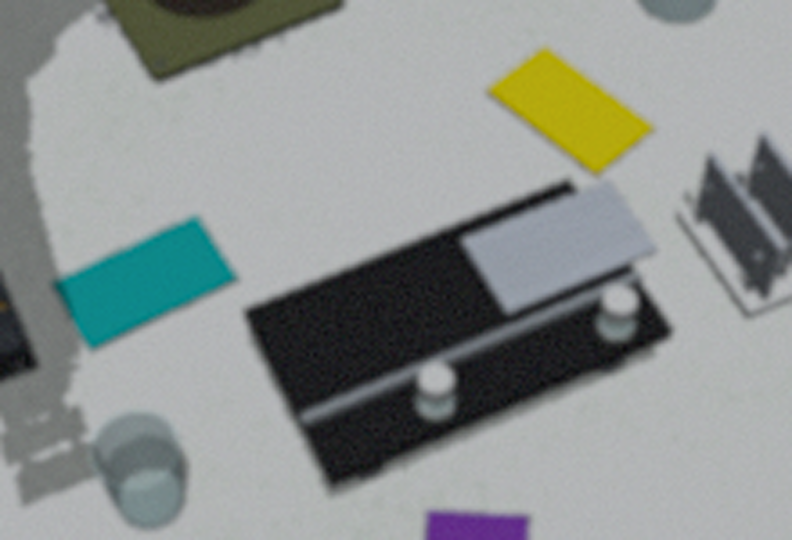

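View pics/top4.png

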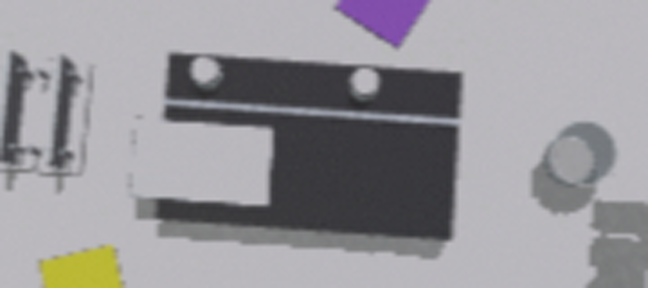

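The plate merges with the white table at its free end (top crop u≈132). I'll measure its trailing edge against the ledge's two ends instead.

```bash
cat > m4.py <<'E'
from h import *
ey=np.array([np.cos(np.radians(86.8)),np.sin(np.radians(86.8)),0]);ex=np.array([ey[1],-ey[0],0])
g=cv2.GaussianBlur(cv2.cvtColor(np.load("top4.npz")['p'],cv2.COLOR_RGB2GRAY),(3,3),0).astype(float)
def cross(v,u0,u1,th=86):
    row=g[v,u0:u1]-th; i=np.where(row[:-1]*row[1:]<0)[0]
    return u0+i[0]+row[i[0]]/(row[i[0]]-row[i[0]+1]) if len(i) else None
def edge(rows,u0,u1,z,name):
    P=[[cross(v,u0,u1),v] for v in rows]; P=[p for p in P if p[0] is not None]
    X=onz("top",P,z); print(name,len(P),"y along ledge",np.median(X@ey).round(4),"dir",np.degrees(np.arctan(np.polyfit(X@ex,X@ey,1)[0])).round(2)); return np.median(X@ey)
t=edge(range(198,214),305,325,.066,"trailing")
a=edge(list(range(177,186))+list(range(192,194)),278,292,.06,"rack end")
b=edge(range(196,222),358,372,.06,"far end")
print("ledge len",a-b,"plate centre rel", t+.07-(a+b)/2, "overhang",t+.14-a)
d=g; V=[]
for u in range(287,312,3):   # lip-side edge of plate: dark->bright going down
    c=g[192:200,u]-86; i=np.where((c[:-1]<0)&(c[1:]>0))[0]
    if len(i): i=i[-1]; V.append([u,192+i+c[i]/(c[i]-c[i+1])])
X=onz("top",V,.066);print("lip edge ledge-x", (X@ex-.5017).round(4), "slope deg",np.degrees(np.arctan(np.polyfit(X@ey,X@ex,1)[0])))
# scene view: trailing edge
g=cv2.cvtColor(np.load("scene4.npz")['p'],cv2.COLOR_RGB2GRAY).astype(float)
P=[[cross(v,322,350,80),v] for v in range(190,205)];P=[p for p in P if p[0] is not None]
X=onz("scene",P,.066);print("scene trailing",(X@ey-.017).round(4))
A,B=[cv2.cvtColor(np.load(f"scene{k}.npz")['p'],cv2.COLOR_RGB2GRAY).astype(int) for k in "04"]
D=(abs(A-B)>30).astype(np.uint8);n,l,s,c=cv2.connectedComponentsWithStats(D)
print([(s[i].tolist()) for i in range(1,n) if s[i,4]>12])
E
python3 m4.py
```

```text
trailing 16 y along ledge 0.0555 dir -0.71
rack end 11 y along ledge 0.1677 dir 5.12
far end 24 y along ledge -0.1295 dir 0.14
ledge len 0.29724990349297953 plate centre rel 0.10636560746206859 overhang 0.02774065571557885
lip edge ledge-x [0.015  0.0147 0.0153 0.0157 0.0156 0.0146 0.0149 0.0155 0.0154] slope deg -0.19024716289067023
scene trailing [0.0378 0.0379 0.038  0.0381 0.0379 0.0382 0.0381 0.0378 0.0377 0.0379
 0.038  0.0376 0.0381]
[[5, 0, 30, 33, 463], [172, 0, 20, 15, 47], [137, 6, 11, 34, 57], [263, 10, 7, 6, 18], [0, 34, 94, 163, 6066], [112, 35, 12, 5, 22], [269, 39, 6, 20, 59], [220, 47, 8, 12, 49], [105, 49, 122, 210, 10194], [104, 67, 26, 27, 375], [174, 89, 60, 39, 808], [75, 144, 68, 85, 2306], [334, 173, 40, 32, 756], [291, 186, 49, 38, 1067]]
```

Both views put the plate centre 106–108 mm from the ledge's centre (28 mm overhang), x ≈ -25 mm, less than 1° off. The differences between the images show only the arm, its shadow and the plate changing. I'm handing in.

```bash
python3 -c "
from plant import r
print(r.get_state()['contact_force']); print(r.finish_job())"
```

```text
[ 0.11679545  0.42841681 -0.51700975]
the job is handed in; nothing more can be done
None
```

I pushed the aluminium plate about 120 mm along the ledge towards the rack. I used both fingertips, spread 30 mm apart, about 2 mm above the ledge top. Then I backed the arm off, raised it clear and handed the job in at about 9 s; it reports no verdict.

**Last checks:**

| Check | Measured | Required |
|---|---|---|
| Centre along the ledge, top view | 106 mm (overhang about 28 mm by the rack-side end) | 98 to 122 mm |
| Centre along the ledge, scene view | 108 mm | 98 to 122 mm |
| Centre across the ledge | about -25 mm | -45 to 0 mm |
| Angle to the ledge | under 1° | 0.14 rad (8°) |

- **Other objects:** comparing the scene pictures from before and after showed changes only at the plate, the arm and its shadow. The arm and its shadow covered part of that view.
- **Not measured:** I didn't re-measure the plate's height or tilt after the push. It looks flat in both pictures.
- **Disagreements:** the ledge measured 297 mm long in the top view instead of 300 mm. The line I fitted to its rack-side end was about 5° off, and the plate's free end blends into the white table. I therefore took the overhang from the plate's trailing edge, and it is good to about 2–3 mm.

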